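# Set the tube cradle's gap with its thumbwheel

### The job

Set the tube cradle for the next sample tubes: roll the knurled black wheel under a fingertip until the gap has closed so far that the black index line on the orange sliding jaw stands level with the yellow gauge mark. Move the jaw only by rolling the wheel, without touching the jaw or the mark; lift nothing and leave the tubes, bottle, pen and boxes around it where they are, then take the finger away.

Things in the scene. Friction and masses are not known exactly. Their poses are not given: they have to be found in the camera images.
- station: Tube cradle, fixed: grey base plate 120 (x) x 225 (y) x 20 mm; origin: centre of its underside, on the bench. Its +y is the way the jaw closes. In its frame: wheel at x 0, y -62.5 mm, between white cheeks (outer faces x +-29, length 84, tops 62 mm above the bench); fixed orange jaw y +82.5 to +97.5, 70 mm high; white scale strip along y at the +x edge, 23 mm high
- yoke: The sprung carriage that bears the wheel and the sliding jaw: origin at the wheel's centre, 52 mm above the bench. Under a fingertip on the wheel it gives straight down by up to 6 mm (wheel and jaw sink together): from about 2 N at first, about 6 N at 4 mm, stopped at 6 mm; it springs back when let go
- wheel_top (a point): Highest point of the wheel's rim, 82 mm above the bench when untouched, 20 mm above the cheeks (goes down with the sprung carriage). The wheel is a black cylinder of radius 30 mm, 26 mm wide, its level axle along the station's x, with grey ribs and four yellow ribs
- wheel (a joint): Turn of the knurled wheel in rad, 0 to 7.5. It grows when the top of the rim is rolled towards the station's +y (towards the jaws); each rad moves the sliding jaw 6 mm the same way, so 30 mm of rim rolls the jaw 6 mm. It stays where it is left; turning takes 1 to 2 N at the rim, and it can be rolled back
- jaw: The orange sliding jaw, 66 (x) x 32 (y) mm, top 70 mm above the bench. Origin: middle of its underside, 26 mm above the bench when the wheel is untouched. It slides along the station's y, closing towards +y on the fixed jaw, driven only by the wheel
- jaw_index (a point): Tip of the black index line (4 mm wide) that sticks out of the sliding jaw's foot on its +x side over the white scale, 36 mm above the bench; it lies at the jaw origin's y
- gauge_mark: The yellow gauge mark: a block 14 (x) x 8 (y) x 13 mm on the scale strip, beside the index's path, axes as the station's. Origin: centre of its underside, 23 mm above the bench. At the start it stands 10 to 34 mm ahead (+y of the station) of the index
- tube_holder: Bystander: orange tube holder 70 x 100 mm, 68 mm high, with two round wells. Origin: centre of its underside
- sample_tube: Bystander: glass tube with yellow cap, 100 mm tall, standing loose in a well of the orange holder. Origin: its foot
- black_rack: Bystander: black rack of capped tubes, 70 x 140 mm, about 101 mm high with its tubes. Origin: centre of its underside
- reagent_bottle: Bystander: amber bottle with white cap, 54 mm across, 120 mm tall. Origin: centre of its underside
- vial: Bystander: small glass jar with blue cap, 26 mm across, 45 mm tall. Origin: centre of its underside
- marker_pen: Bystander: white marker pen with blue cap, 135 mm long, 12 mm thick, lying along its y. Origin: underside, 47.5 mm from its plain end
- tip_box: Bystander: blue tip box with white lid, 80 x 110 x 57 mm. Origin: centre of its underside

How it is judged:
By the outcome, as a careful person would: the job done as asked, in the order asked, and still so for the second after the job is handed in, with the robot touching nothing.
It also fails if it takes over 51 s, if anything falls off the work surface, if the arm or the gripper's body presses on something with over 40 N, if the wrist force passes 120 N, or if a joint passes its speed limit or range.

### The arm

A 7-joint arm with a two-finger parallel gripper is mounted at the origin on the work surface. World frame = base frame: x ahead of the robot, y to its left, z up, the work surface at z = 0. Lengths are in mm, angles in rad, forces in N, time in s.
With the tool pointing down it reaches from about 400 to 875 mm from the base axis. Payload 4.4 kg.
Tool frame: the origin (TCP) lies midway between the tips of the shut fingers; the grasp point (between the pads) lies 19 mm behind it (ctrl.pinch_z is the distance from the TCP to the grasp point, in mm); z points along the fingers, y is the line along which they close (so a half turn about z gives the same grasp; the last joint's range is limited). The gripper opens to 85 mm and grips with 20 to 120 N. Pads are 22 mm wide; open, the fingers measure 114 mm over their backs; the gripper's body (76 mm by 85 mm) begins 54 mm behind the grasp point. The pads swing forward as they close: fully open they stand 13 mm farther back than shut.
Start: joints at [-0.066, 0.628, 0.038, 1.517, -0.027, 0.996, -0.02], TCP at [650.014, 0.027, 231.313] pointing down, gripper open.
Joint ranges: [-3.06, 3.06], [-0.37, 2.12], [-1.25, 1.32], [0.18, 2.47], [-1.1, 4.24], [0.23, 1.98], [-2.94, 2.94]. Speed limits (rad/s): [2.57, 2.57, 3.14, 3.14, 3.14, 3.14, 3.14].

### API

Orientations are given as [roll, pitch, yaw] about the fixed x, y, z axes, in that order (R = Rz(yaw) Ry(pitch) Rx(roll)).
In Python, from cell import read_state, cams, order, ctrl gives the robot as it stands.
- The arm moves only by the tool move_arm, never from a script. Its argument "targets" is text: rows parted by semicolons, each of 7 numbers parted by spaces: the gripper's target within -1 to 1 (fully open at 1, half-way at 0, shut at -1), then the shift along the tool's x, y, z in cm, then the turn, a rotation vector about the tool's x, y, z in degrees. A call has 1 to 5 rows; each row shifts and turns the commanded pose from where the row before left it, along the tool's axes as they then stand; what a row does not reach is not made up. A row lasts 1/12 s, in which the tool goes at most 41.7 mm and 7.16 degrees, less where a joint would pass 70% of its speed; a pose out of reach is approached as far as the arm can. A call with a gripper value outside its range is refused whole. The fingers move at their own pace and stop on an object; the grip force is fixed at half the most. Time passes only in rows, so rows that do not move let the fingers close. It gives the time, the measured TCP pose, the force, the opening and the grip force at its end, in the units of the state.
- read_state(): the state, without advancing time (a new reading comes with each control period).
- cams.get_image(name): name is "scene" or "side" or "wrist"; returns a dict with "color" (400x640x3 uint8, red, green, blue), "fovy" (degrees; the focal length in pixels is half the picture's height over the tangent of half this angle, whatever the lens; pixels are square), "cx", "cy" (the principal point, pixels), "rvec" (rotation vector, rad) and "tvec" (3), from world to camera coordinates, as OpenCV has them. Camera axes: x right, y down, z forward; pixel columns grow to the right and rows downward; lengths in mm; the calibration is good to about 2 mm. The wrist camera is an equidistant fisheye: a pixel r from the principal point sees the ray r / f radians off the axis. A picture is of the moment at which its call begins. There is no depth.
- order.finish_job(): hands the job in; it is judged then, once.
The state is a dict: "clock": time; "qpos": joint angles; "qd": joint speeds; "tau": joint torques, N m; "eef_pos": TCP position; "tool_rot": TCP orientation; "force": force on the tool from outside, world axes, zero at the start; "torque": the same for the moment, N m; "width": finger opening in mm; "gripper_force": force on a finger pad.
Only numpy, scipy, OpenCV 4.12 (cv2) and the standard library are available. Lean on these libraries where they do the work, as an engineer would, in place of code of your own. Each camera call takes 0.05 s, during which the arm holds its last target. There are 200 camera calls.

## Working session

There is one attempt and no reset: what is moved stays moved. The work goes in short steps, Python scripts to look and compute and a tool call to move; the robot and the scene stay as the last step left them, time stands still between calls to the robot, and variables do not carry over. Pictures are saved under pics/ and viewed, at most 10 in all, crops included, and the job is handed in when it is done.

Besides the shell and the picture viewer there is one more tool, called after "Emit:" by a JSON object that holds its "api" and its "payload". move_arm: Moves the arm, as the interface text tells. Its arguments: {"type":"object","properties":{"targets":{"type":"string"}},"required":["targets"]}

```bash
mkdir -p pics; cat > h.py <<'E'
import numpy as np, cv2
from cell import read_state, cams, order, ctrl
def get(n):
    d=cams.get_image(n); d['name']=n
    d['f']=200/np.tan(np.radians(d['fovy'])/2); d['R']=cv2.Rodrigues(np.array(d['rvec'],float))[0]; d['t']=np.array(d['tvec'],float).ravel()
    return d
def ray(d,u,v):
    x=(u-d['cx'])/d['f'];y=(v-d['cy'])/d['f']
    if d['name']=='wrist':
        r=np.hypot(x,y); s=np.sin(r)/r if r>1e-9 else 1; c=np.array([x*s,y*s,np.cos(r)])
    else: c=np.array([x,y,1.])
    return -d['R'].T@d['t'], d['R'].T@c
def onz(d,u,v,z):
    o,r=ray(d,u,v); return o+r*(z-o[2])/r[2]
def proj(d,p):
    c=d['R']@np.array(p,float)+d['t']
    if d['name']=='wrist':
        th=np.arctan2(np.hypot(c[0],c[1]),c[2]); k=th/np.hypot(c[0],c[1]); return d['cx']+d['f']*c[0]*k, d['cy']+d['f']*c[1]*k
    return d['cx']+d['f']*c[0]/c[2], d['cy']+d['f']*c[1]/c[2]
def save(d,n,crop=None,s=1):
    im=d['color'][:,:,::-1]
    if crop: a,b,c,e=crop; im=im[b:e,a:c]
    cv2.imwrite('pics/'+n,cv2.resize(np.ascontiguousarray(im),None,fx=s,fy=s,interpolation=cv2.INTER_CUBIC))
E
python3 - <<'E'
from h import *
for n in ('scene','side','wrist'):
    d=get(n); save(d,n+'0.png'); print(n,d['fovy'],-d['R'].T@d['t'],d['R'][2])
print(read_state())
E
```

```text
scene 42.65903581803351 [1640.45802166   16.3619923   853.78410416] [-0.80468128  0.02974188 -0.5929616 ]
side 42.59893505576641 [-25.25386122 632.79066942 767.90191693] [ 0.5268712  -0.54324878 -0.65367232]
wrist 65.70646984690485 [649.77057778  67.65536803 372.43062457] [-0.00186524 -0.26980524 -0.96291311]
{'clock': 0.15, 'qpos': array([-0.06581537,  0.62913285,  0.03844759,  1.51813596, -0.02697742,
        0.99628412, -0.02000507]), 'qd': array([ 0.00087877, -0.00298321,  0.00099987, -0.00305084,  0.00133544,
       -0.00128179, -0.00076443]), 'tau': array([ 2.19518879e-03, -5.63800478e+01,  1.22790758e+00, -1.93650573e+01,
        1.11919764e-02,  7.40401709e-03, -1.44664841e-05]), 'eef_pos': array([6.49531657e+02, 3.67164272e-02, 2.30601598e+02]), 'tool_rot': array([-3.14015048e+00,  2.50432879e-05,  1.57081964e+00]), 'force': array([-0.33155791,  0.93306271,  0.39054961]), 'torque': array([ 3.27050124e-02, -3.20696475e-02,  4.69805107e-05]), 'gripper_force': 0.0, 'width': 85.34374200250372}
```

View pics/scene0.png

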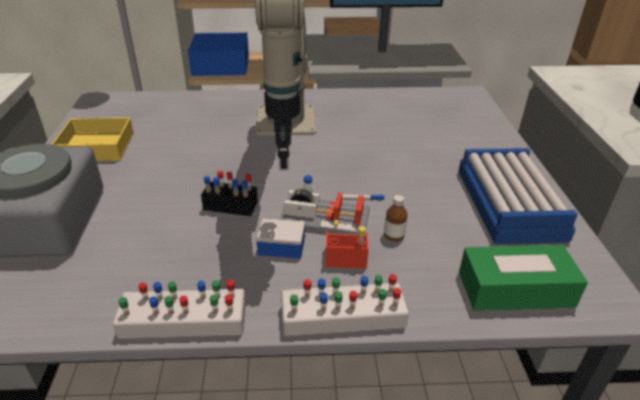

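View pics/wrist0.png

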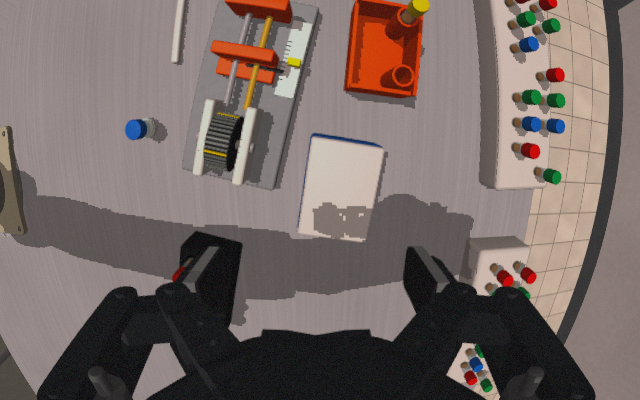

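View pics/side0.png

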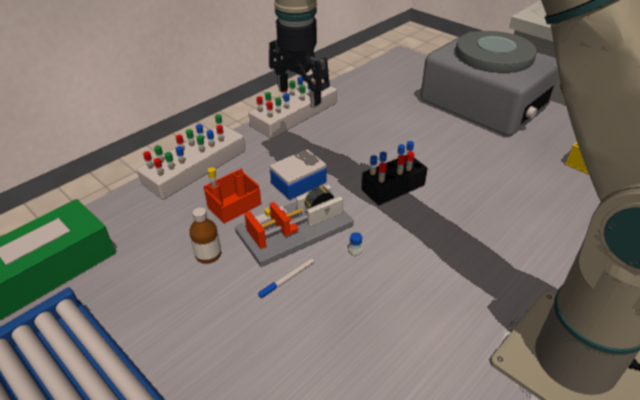

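The wrist view shows the station: wheel at about (222,140), yellow mark at (294,62), and the plate's lower corners at about (184,168) and (275,188). The side view shows the same layout, with the tip box beside the wheel end of the station.

```bash
python3 - <<'E'
from h import *
d=get('wrist'); save(d,'w1.png',(170,0,340,200),3.0)
def P(u,v,z): return onz(d,u,v,z)[:2].round(1)
print('corners',P(184,168,20),P(275,188,20),P(318,10,20))
hsv=cv2.cvtColor(d['color'],cv2.COLOR_RGB2HSV)
m=cv2.inRange(hsv,(22,150,120),(35,255,255)); 
n,l,s,c=cv2.connectedComponentsWithStats(m)
for i in range(1,n):
    if s[i,4]>8: print(s[i],c[i].round(1),P(*c[i],36))
E
```

```text
corners [487.7   8.9] [601.4 -17.2] [652.  191.7]
[412   0  18  12 170] [420.6   4.8] [767.7 201.3]
[287  58  14   9  93] [293.5  61.8] [625.6 126.1]
[217 112  22   6  36] [228.  114.9] [552.7  70. ]
[204 149  23   8  59] [214.8 152.5] [535.3  28.4]
```

View pics/w1.png

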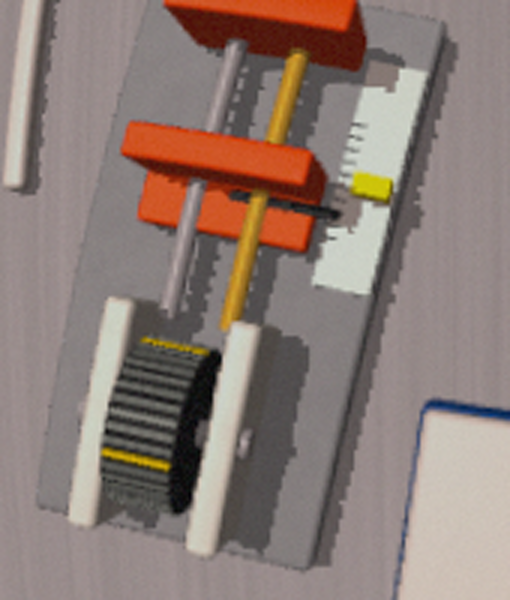

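Emit:
{"api": "move_arm", "payload": {"targets": "-1 1.4 -3.1 0 0 0 0; -1 1.3 -3.1 1 0 0 6.6; -1 1.3 -3.2 2 0 0 6.7; -1 0 0 3 0 0 0; -1 0 0 3 0 0 0"}}

```text
clock: 0.62
eef_pos: [556.6, 45.4, 141.5]
tool_rot: [3.14, -0.001, 1.341]
force: [0.6, -0.6, 0.5]
width: 25.7
gripper_force: 0.0
```

Emit:
{"api": "move_arm", "payload": {"targets": "-1 0 0 0 0 0 0; -1 0 0 0 0 0 0; -1 0 0 0 0 0 0; -1 0 0 0 0 0 0; -1 0 0 0 0 0 0"}}

```text
clock: 1.03
eef_pos: [559.1, 43.4, 142.9]
tool_rot: [3.139, -0.001, 1.338]
force: [-0.1, 0.0, 0.1]
width: -0.1
gripper_force: 0.0
```

```bash
python3 - <<'E'
from h import *
s=read_state(); print(s['eef_pos'],s['tool_rot'],s['width'])
d=get('wrist'); save(d,'w2.png')
hsv=cv2.cvtColor(d['color'],cv2.COLOR_RGB2HSV)
m=cv2.inRange(hsv,(22,150,120),(35,255,255)); 
n,l,st,c=cv2.connectedComponentsWithStats(m)
for i in range(1,n):
    if st[i,4]>8: print(st[i],c[i].round(1),onz(d,*c[i],36).round(1))
E
```

```text
[559.13037775  43.44996911 142.90638691] [ 3.13860289e+00 -1.09960081e-03  1.33815532e+00] -0.08198331267964948
[323  57   1  13  13] [323.  63.] [590.7 148.8  36. ]
[362  76  19  11 179] [370.9  80.9] [624.7 126.7  36. ]
[291 171  33   3  72] [307.6 171.7] [558.2  65.7  36. ]
[290 228  33   4  84] [303.1 229.7] [542.4  17.5  36. ]
```

View pics/w2.png

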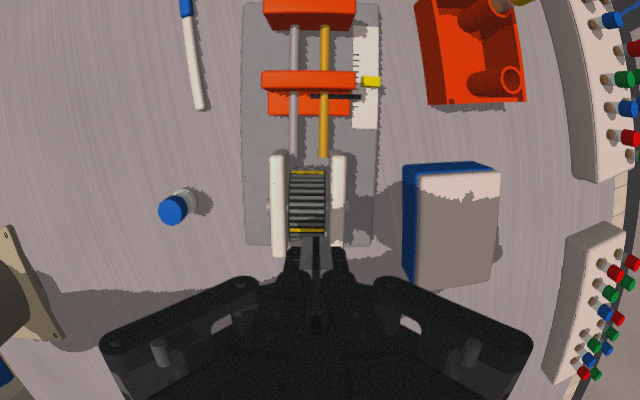

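The station is now square in the wrist view: cheeks at about u 272–284 and 331–345, index line at (350,97), yellow mark at (371,81), and the fingertip just short of the wheel in the image.

```bash
cat >> h.py <<'E'
def gap(d,yaw=None):
    """station-y of yellow mark top face centre minus that of index line (both at z=36)"""
    hsv=cv2.cvtColor(d['color'],cv2.COLOR_RGB2HSV)
    m=cv2.inRange(hsv,(22,130,110),(35,255,255))
    n,l,st,c=cv2.connectedComponentsWithStats(m)
    i=max((i for i in range(1,n) if 100<st[i,4]<2500 and .8<st[i,2]/st[i,3]<3.5),key=lambda i:st[i,4])
    return st[i],c[i]
E
python3 - <<'E'
from h import *
d=get('wrist')
ys=np.array([np.sin(.2327),np.cos(.2327)]); xs=np.array([ys[1],-ys[0]])
def S(u,v,z): p=onz(d,u,v,z)[:2]; return np.array([xs@p,ys@p]).round(1)
for n,a in dict(Lf=(272,155,62),Lr=(272,257,62),Rf=(345,155,62),Rr=(345,247,62),idx=(358,97,36),mk=(371,81,36),plBL=(241,245,20),plTL=(247,3,20),plTR=(380,8,20)).items(): print(n,S(*a))
p=read_state()['eef_pos'][:2]; print('tcp',xs@p,ys@p)
save(d,'w3.png',(330,50,400,140),6)
hsv=cv2.cvtColor(d['color'],cv2.COLOR_RGB2HSV)
for v in range(70,106): print(v, ' '.join('%3d'%x for x in hsv[v,348:384:2,2]))
E
```

```text
Lf [502.5 210.1]
Lr [499.1 128.5]
Rf [555.5 209.9]
Rr [557.3 137.5]
idx [567.9 253.7]
mk [578.4 267.2]
plBL [463.3 119.8]
plTL [474.8 341.8]
plTR [590.  336.6]
tcp 533.4942657483629 171.1581325664709
70 134 136 127 194 202 208 210 211 208 212 208 210 211 209 210 199  98 153
71 165 157 149 136 124 139 209 206 209 211 210 211 211 209 208 201  98 143
72 213 213 214 200 132 132 211 210 212 209 208 208 210 209 208 205  95 141
73 214 215 215 211 198 207 208 209 209 211 211 209 212 210 212 208  95 140
74 215 213 214 207 186 212 211 209 207 210 209 211 210 211 210 179  93 132
75 214 216 215 208 181 211 210 210 210 209 210 209 210 209 212 180  93 132
76 214 215 214 212 183 209 209 184 203 210 211 212 210 212 213 184 121 148
77 215 216 216 207 112 113 202 142 195 211 210 212 213 213 209 212 176 155
78 214 216 215 208 167 193 208 120 195 211 210 212 211 213 212 211 173 159
79 214 216 215 206 172 209 208 115 203 211 210 211 205 213 210 211 178 152
80 215 214 214 206 165 210 212 116 212 210 210 212 211 213 213 213 182 152
81 213 214 215 207 153 210 209 110 210 212 213 210 212 214 213 212 184 129

[... 1105 characters left out ...]
209 211 167  96 128
97  28  32  33  37  40  39  36 132 135 197 210 209 210 210 210 141  94 127
98  31  32  40  37  34  39  41 131 134 167 211 208 211 210 209 137 130 145
99 133  89  77  83  77  82  90 129 136 163 212 212 212 210 210 140 134 155
100 194 128  84  91  95 114 136 134 143 168 211 210 212 210 210 142 116 158
101 216 147  84  92  88 136 152 135 177 211 211 212 212 211 213 151  96 154
102 216 148 108 159 152 209 211 156 138 212 209 212 210 210 213 153  99 155
103 216 151 131 209 209 211 209 206 204 212 210 209 212 211 210 149  97 157
104 214 150 130 210 211 211 212 212 212 210 211 209 211 211 212 154 103 157
105 215 151 105 204 211 210 212 212 209 210 212 211 211 208 211 152 121 158
```

View pics/w3.png

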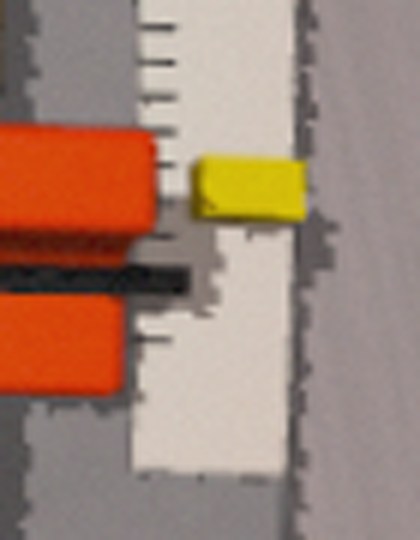

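Emit:
{"api": "move_arm", "payload": {"targets": "-1 -1.5 -0.5 1.5 0 0 0; -1 0 0 2 0 0 0; -1 0 0 1.7 0 0 0; -1 0 0 0 0 0 0; -1 0 0 0 0 0 0"}}

```text
clock: 1.55
eef_pos: [549.2, 30.1, 89.3]
tool_rot: [-3.141, 0.0, 1.339]
force: [-0.4, -0.5, 0.0]
width: 0.1
gripper_force: 0.0
```

```bash
cat >> h.py <<'E'
ys=np.array([np.sin(.2327),np.cos(.2327)]); xs=np.array([ys[1],-ys[0]])
def tcp():
    s=read_state(); p=s['eef_pos']; print('tcp rel wheel x,y',(xs@p[:2]-528.7).round(1),(ys@p[:2]-168.7).round(1),'z',p[2].round(1),'F',s['force'].round(1),'t',s['clock'])
def G(d):
    hsv=cv2.cvtColor(d['color'],cv2.COLOR_RGB2HSV)
    st,c=gap(d); x0,y0,w,h=st[:4]
    # index line: dark in columns just left of the mark
    dk=(hsv[:,:,2]<60)[:,x0-12:x0-1]; o=hsv[:,:,2]
    r=np.where(dk[max(0,y0-40):y0+60].sum(1)>=5)[0]+max(0,y0-40)
    S=lambda u,v:ys@onz(d,u,v,36)[:2]
    iy=S(x0-6,r.mean()); my=S(*c); print('mark',st,c.round(1),'idx rows',r,'gap mm',round(my-iy,2))
E
python3 - <<'E'
from h import *
tcp(); G(get('wrist'))
E
```

```text
tcp rel wheel x,y -1.2 -12.7 z 89.3 F [-0.4 -0.5  0. ] t 1.55
mark [383  44  25  13 284] [395.7  49.9] idx rows [66 67 68 69 70 71] gap mm 13.14
```

Emit:
{"api": "move_arm", "payload": {"targets": "-1 0 0.1 0.6 0 0 0; -1 0 0 0.55 0 0 0; -1 0.4 0 0 0 0 0; -1 0.6 0 0 0 0 0; -1 0.6 0 0 0 0 0"}}

```text
clock: 2.02
eef_pos: [555.7, 44.8, 78.8]
tool_rot: [3.138, 0.0, 1.338]
force: [2.2, -2.7, 5.1]
width: -0.3
gripper_force: 2.7
```

Emit:
{"api": "move_arm", "payload": {"targets": "-1 0.6 0 0 0 0 0; -1 0.4 0 0 0 0 0; -1 0 0 0 0 0 0"}}

```text
clock: 2.27
eef_pos: [558.5, 56.7, 78.8]
tool_rot: [3.138, -0.002, 1.34]
force: [2.8, -0.2, 4.0]
width: -0.2
gripper_force: 2.1
```

```bash
python3 - <<'E'
from h import *
tcp(); G(get('wrist'))
E
```

```text
tcp rel wheel x,y 1.7 15.3 z 78.8 F [ 2.8 -0.2  4. ] t 2.2667
mark [384  84  24  15 310] [395.7  91.3] idx rows [101 102 103 104 105] gap mm 7.72
```

Emit:
{"api": "move_arm", "payload": {"targets": "-1 0 0 1.2 0 0 0; -1 0 0 -2.7 0 0 0; -1 -2.8 -0.2 0 0 0 0; -1 0 0 0 0 0 0; -1 0 0 0 0 0 0"}}

```text
clock: 2.73
eef_pos: [546.2, 26.6, 92.6]
tool_rot: [-3.139, 0.002, 1.336]
force: [-0.4, 0.7, 0.1]
width: 0.0
gripper_force: 0.0
```

I sent row 1 downwards by mistake, pressing briefly before the lift. I'll check whether that shifted anything.

```bash
python3 - <<'E'
from h import *
tcp(); d=get('wrist'); G(d); save(d,'w4.png')
E
```

```text
tcp rel wheel x,y -3.3 -16.9 z 92.6 F [-0.4  0.7  0.1] t 2.7333
mark [388  38  21  14 254] [398.   44.7] idx rows [49 50 51 52 53 54 55 56] gap mm 6.14
```

View pics/w4.png

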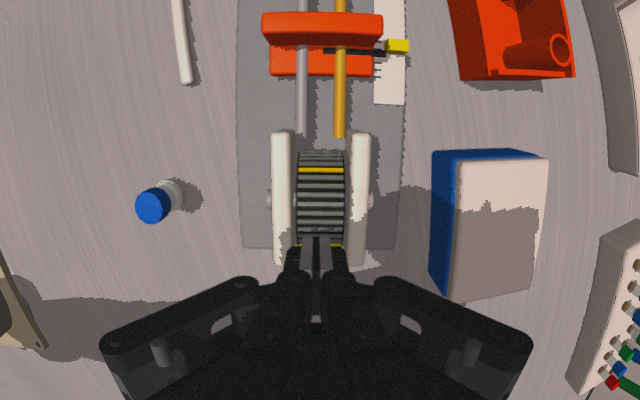

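The view shows nothing displaced: index at about (365,52), mark at (398,45), finger back behind the wheel's top. I'll carry on with a second stroke.

Emit:
{"api": "move_arm", "payload": {"targets": "-1 0.3 0.2 0.7 0 0 0; -1 0 0 0.75 0 0 0; -1 0.4 0 0 0 0 0; -1 0.6 0 0 0 0 0; -1 0.6 0 0 0 0 0"}}

```text
clock: 3.2
eef_pos: [554.7, 46.2, 78.0]
tool_rot: [3.141, 0.001, 1.338]
force: [-0.5, -2.5, 5.4]
width: -0.1
gripper_force: 3.0
```

Emit:
{"api": "move_arm", "payload": {"targets": "-1 0.6 0 0 0 0 0; -1 0.4 0 0 0 0 0; -1 0 0 0 0 0 0"}}

```text
clock: 3.45
eef_pos: [557.6, 58.2, 78.2]
tool_rot: [3.14, -0.001, 1.341]
force: [0.9, 0.5, 5.0]
width: 0.4
gripper_force: 2.2
```

Emit:
{"api": "move_arm", "payload": {"targets": "-1 0 0 -0.7 0 0 0; -1 0 0 -0.8 0 0 0; -1 -2.6 0 0 0 0 0; -1 0 0 0 0 0 0; -1 0 0 0 0 0 0"}}

```text
clock: 3.87
eef_pos: [549.7, 29.0, 93.5]
tool_rot: [-3.14, 0.001, 1.335]
force: [-0.1, -0.1, 0.4]
width: 0.4
gripper_force: 0.0
```

```bash
python3 - <<'E'
from h import *
tcp(); d=get('wrist'); G(d); save(d,'w5.png',(340,10,430,90),6)
E
```

```text
tcp rel wheel x,y -0.5 -13.7 z 93.5 F [-0.1 -0.1  0.4] t 3.8667
mark [383  43  21  14 249] [393.2  49.2] idx rows [47 48 49 50 51 52 53] gap mm 1.3
```

View pics/w5.png

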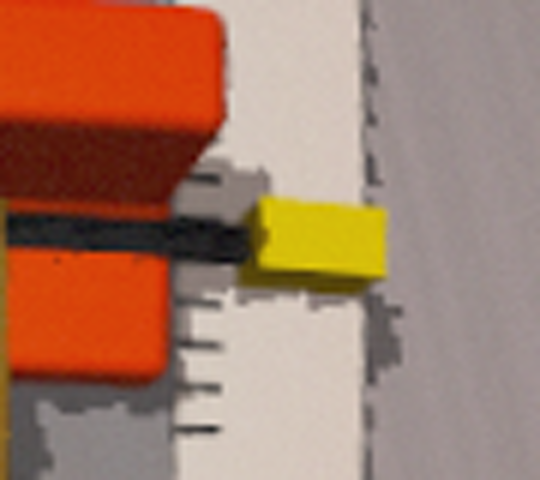

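The crop shows the index line at the mark's left edge, about 10 crop pixels (around 1 mm) short of the mark's centre. I'll move the camera directly over it for a parallax-free look.

Emit:
{"api": "move_arm", "payload": {"targets": "-1 0 0 -3 0 0 0; -1 2.2 2.5 -1 0 0 0; -1 2.2 2.5 0 0 0 0; -1 0 0 0 0 0 0; -1 0 0 0 0 0 0"}}

```text
clock: 4.33
eef_pos: [610.2, 64.7, 133.2]
tool_rot: [3.141, -0.001, 1.342]
force: [-0.5, -1.0, -0.2]
width: 0.1
gripper_force: 0.0
```

```bash
cat >> h.py <<'E'
def Z(d,n,s=8):
    S=lambda p:(xs@p[:2],ys@p[:2])
    st,c=gap(d); x0,y0,w,h=map(int,st[:4]); print(st,c)
    save(d,n,(x0-35,y0-20,x0+35,y0+40),s)
    v=cv2.cvtColor(d['color'],cv2.COLOR_RGB2HSV); sat=v[:,:,1].astype(int); val=v[:,:,2].astype(int)
    print('rows | sat mark left/mid/right | val index cols')
    for r in range(y0-8,y0+h+8):
        print(r,sat[r,[x0+2,x0+w//2,x0+w-3]],val[r,[x0+2,x0+w//2,x0+w-3]],'|',val[r,x0-14:x0:2], 'ysta %.1f'%S(onz(d,x0,r,36))[1])
E
python3 - <<'E'
from h import *
tcp(); Z(get('wrist'),'w6.png')
E
```

```text
tcp rel wheel x,y 50.2 35.0 z 133.2 F [-0.5 -1.  -0.2] t 4.3333
[465   2  35  25 557] [484.24775583  13.994614  ]Traceback (most recent call last):
  File "<stdin>", line 2, in <module>
  File "h.py", line 45, in Z
    save(d,n,(x0-35,y0-20,x0+35,y0+40),s)
    ~~~~^^^^^^^^^^^^^^^^^^^^^^^^^^^^^^^^^
  File "h.py", line 23, in save
    cv2.imwrite('pics/'+n,cv2.resize(np.ascontiguousarray(im),None,fx=s,fy=s,interpolation=cv2.INTER_CUBIC))
                          ~~~~~~~~~~^^^^^^^^^^^^^^^^^^^^^^^^^^^^^^^^^^^^^^^^^^^^^^^^^^^^^^^^^^^^^^^^^^^^^^^
cv2.error: OpenCV(4.12.0) /io/opencv/modules/imgproc/src/resize.cpp:4208: error: (-215:Assertion failed) !ssize.empty() in function 'resize'
```

```bash
sed -i "s/    i=max((i for.*/    q=np.array(proj(d,(625,126.5,36))); i=min((i for i in range(1,n) if st[i,4]>60),key=lambda i:np.hypot(*(c[i]-q)))/" h.py
python3 - <<'E'
from h import *
Z(get('wrist'),'w6.png')
E
```

```text
[309 112  19  11 190] [317.54210526 117.28421053]
rows | sat mark left/mid/right | val index cols
104 [19 14 19] [186 213 214] | [ 87  91  88 127 185 140 141] ysta 277.9
105 [38 16 17] [140 212 213] | [ 86  91  89 112 122 124 132] ysta 277.1
106 [33 17 18] [140 212 213] | [ 85  93  92  75  67  86 125] ysta 276.3
107 [36 17 19] [140 215 213] | [ 87  87  90 102 110 115 138] ysta 275.6
108 [35 16 18] [139 212 214] | [ 89  90  88 127 139 140 140] ysta 274.8
109 [37 16 14] [139 213 213] | [ 90  91  89 132 138 139 140] ysta 274.0
110 [35 17 15] [139 213 214] | [ 88  93  90 129 138 142 139] ysta 273.2
111 [33 17 18] [140 214 214] | [ 86  90  91 114 123 125 124] ysta 272.5
112 [149  90  78] [185 215 215] | [ 90  91  90  86  88  85 122] ysta 271.7
113 [243 243 243] [215 214 215] | [ 91  88  91  95  99 102 128] ysta 270.9
114 [243 243 243] [213 215 214] | [102  92  92 131 139 138 140] ysta 270.2
115 [243 243 243] [214 215 214] | [119  84  88 128 138 139 139] ysta 269.4
116 [243 243 243] [216 214 215] | [116  75  74 110 137 138 139] ysta 268.6
117 [243 243 243] [214 215 215] | [ 77  39  37  46 
[... 274 characters left out ...]
5 215] | [ 44  57  52  64  63  68 115] ysta 264.8
122 [187 160 241] [199 214 204] | [ 82  81  74 101 106 104 155] ysta 264.0
123 [36 60 78] [136 214 167] | [146  87  88 127 137 137 213] ysta 263.2
124 [35 21 20] [138 215 214] | [147  89  86 100 131 128 215] ysta 262.4
125 [22 19 20] [208 213 215] | [146  90  86 127 129 128 193] ysta 261.7
126 [17 19 19] [213 215 215] | [144  91  90 160 194 195 208] ysta 260.9
127 [17 19 19] [215 216 214] | [144  89  91 149 214 214 213] ysta 260.1
128 [18 18 19] [214 214 216] | [144  88  87 133 214 214 213] ysta 259.4
129 [17 19 19] [214 215 214] | [142  88  87 123 204 206 215] ysta 258.6
130 [18 19 21] [216 213 214] | [146  86  87  99 164 162 211] ysta 257.8
```

View pics/w6.png

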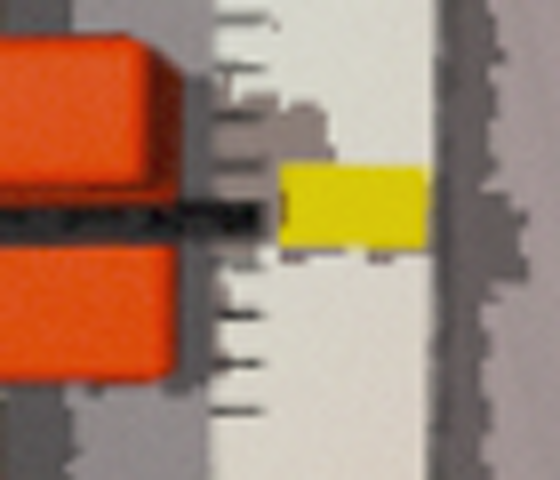

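Seen from straight above, the mark spans rows 112.2–122.3 (centre 117.2) and the index 116.8–121.2 (centre 119.0). That leaves 1.4 mm, so about 7 mm more of rim.

Emit:
{"api": "move_arm", "payload": {"targets": "-1 -2 -2.5 0 0 0 0; -1 -1.9 -2.5 0 0 0 0; -1 0 0 2 0 0 0; -1 0 0 2 0 0 0; -1 0 0 0 0 0 0"}}

```text
clock: 4.85
eef_pos: [547.7, 34.8, 90.6]
tool_rot: [-3.135, 0.002, 1.337]
force: [-0.8, 0.9, 0.4]
width: 0.2
gripper_force: 0.0
```

```bash
python3 -c "
from h import *
tcp()"
```

```text
tcp rel wheel x,y -3.8 -8.5 z 90.6 F [-0.8  0.9  0.4] t 4.85
```

Emit:
{"api": "move_arm", "payload": {"targets": "-1 0.5 0.3 0 0 0 0; -1 0 0 0 0 0 0; -1 0 0 0.6 0 0 0; -1 0 0 0.6 0 0 0; -1 0 0 0 0 0 0"}}

```text
clock: 5.27
eef_pos: [556.3, 40.0, 81.0]
tool_rot: [3.141, -0.0, 1.339]
force: [0.3, 0.1, 4.0]
width: -0.1
gripper_force: 1.9
```

Emit:
{"api": "move_arm", "payload": {"targets": "-1 0.3 0 0 0 0 0; -1 0.4 0 0 0 0 0; -1 0 0 0 0 0 0; -1 0 0 0 0 0 0"}}

```text
clock: 5.6
eef_pos: [557.8, 47.2, 81.6]
tool_rot: [3.141, -0.0, 1.339]
force: [0.3, 0.3, 3.9]
width: -0.2
gripper_force: 1.5
```

Emit:
{"api": "move_arm", "payload": {"targets": "-1 0 0 -0.7 0 0 0; -1 0 0 -1.5 0 0 0; -1 0 0 -3 0 0 0; -1 0 0 0 0 0 0"}}

```text
clock: 5.93
eef_pos: [559.9, 47.2, 137.6]
tool_rot: [3.136, -0.003, 1.339]
force: [1.4, -0.3, 0.2]
width: 0.3
gripper_force: 0.0
```

Emit:
{"api": "move_arm", "payload": {"targets": "-1 1.8 2.5 0 0 0 0; -1 1.8 2.5 0 0 0 0; -1 0 0 0 0 0 0; -1 0 0 0 0 0 0; -1 0 0 0 0 0 0"}}

```text
clock: 6.35
eef_pos: [613.2, 70.2, 132.9]
tool_rot: [-3.14, 0.001, 1.339]
force: [0.2, -0.2, 0.3]
width: -0.1
gripper_force: 0.0
```

```bash
python3 - <<'E'
from h import *
tcp(); Z(get('wrist'),'w7.png')
E
```

```text
tcp rel wheel x,y 51.8 41.0 z 132.9 F [ 0.2 -0.2  0.3] t 6.35
[305 122  19  11 203] [313.91133005 127.03448276]
rows | sat mark left/mid/right | val index cols
114 [37 17 18] [139 216 216] | [ 89  90  90 117 132 134 133] ysta 277.9
115 [37 18 18] [139 217 216] | [ 86  92  94  98 107 101 111] ysta 277.1
116 [41 18 18] [138 215 216] | [ 87  91  89  99  83  56 112] ysta 276.3
117 [37 18 20] [138 214 215] | [ 86  91  92 124 134 134 140] ysta 275.6
118 [33 15 18] [141 216 215] | [ 88  90  93 130 139 140 137] ysta 274.8
119 [39 15 18] [139 215 216] | [ 89  91  90 128 140 140 140] ysta 274.0
120 [35 15 17] [140 215 215] | [ 89  88  89 128 140 141 139] ysta 273.3
121 [80 42 35] [143 206 198] | [ 91  90  92 108 117 118 120] ysta 272.5
122 [203 136 134] [171 200 179] | [ 99  92  90  70  75  80 102] ysta 271.7
123 [243 243 243] [215 217 216] | [115  90  93 128 138 140 140] ysta 270.9
124 [243 243 243] [215 215 217] | [123  91  92 127 143 138 138] ysta 270.2
125 [243 243 243] [217 215 216] | [107  59  58  75  78  76  96] ysta 269.4
126 [243 243 243] [216 216 217] | [67 35 33 38 33 36 86] ysta 26
[... 308 characters left out ...]
6 215] | [ 85  88  86 121 135 213 138] ysta 264.8
132 [144 235 242] [207 204 200] | [119  89  89 127 136 215 145] ysta 264.0
133 [42 46 49] [213 212 213] | [149  90  88  96 126 173 172] ysta 263.2
134 [17 21 21] [215 215 216] | [161  88  90  89 126 137 152] ysta 262.4
135 [17 20 20] [215 215 216] | [162  90  91 113 162 169 170] ysta 261.7
136 [19 20 20] [215 216 217] | [163  88  90 126 202 215 214] ysta 260.9
137 [17 19 21] [215 214 215] | [164  88  89 128 204 215 217] ysta 260.1
138 [19 20 22] [214 217 216] | [160  88  89 127 204 217 215] ysta 259.3
139 [20 21 21] [216 215 217] | [162  87  88 108 177 182 187] ysta 258.6
140 [19 19 21] [215 215 215] | [161  90  88  95 116 132 181] ysta 257.8
```

View pics/w7.png

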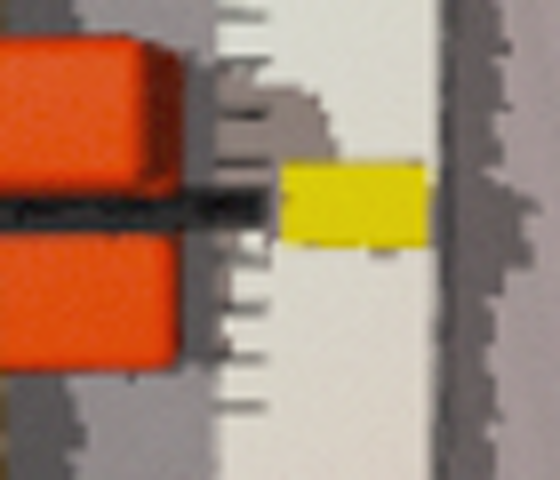

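From above, the index centre is at row 127.5 and the mark centre at 127.1, so they are level within about 0.3 mm. The finger is well clear, so I'm handing the job in.

```bash
python3 -c "
from h import *
print(order.finish_job())"
```

```text
the job is handed in; nothing more can be done
None
```

The jaw's index line now stands level with the yellow gauge mark to about 0.3 mm, moved only by rolling the wheel; the finger is clear and the job is handed in at about 6.4 s, though one mistaken row pressed the wheel down briefly and I saw nothing shift.

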